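# Put brush and spanner away in the tool tray

## Task

Put the paint brush and the spanner that lie on either side of the green tool tray away in it, each lying flat on the floor of its own pocket: the brush in the pocket that is wide at one end and narrow at the other, with its bristles in the wide end and its handle in the narrow end, and the spanner in the straight pocket, either way round. Lay them down gently, do not drop them, and leave the other things on the bench where they are.

Things in the scene. Friction and masses are not known exactly. Their poses are not given: they have to be found in the camera images.
- tool_tray: Green tool tray with white floor, fixed, 174 x 248 x 17 mm (x, y, z), z up; origin: centre of its underside; y along it and both pockets. Floor 5 mm thick, walls 12 mm above it. Pockets 236 mm long inside. From y = -65 to +38 mm a finger channel crosses the whole tray: no walls there, even at the sides, only the 5 mm floor, so fingers can reach down beside the tools.
- brush_pocket (a point): Centre of the stepped brush pocket, on its floor, 5 mm above the bench, at x = -45 mm in the tray; axes as the tray's. Wide end towards -y: 72 mm wide between walls at y = -118 to -65 mm. Narrow end towards +y: 38 mm wide between walls at y = +38 to +118 mm. The brush's centre belongs above this point.
- spanner_pocket (a point): Centre of the straight spanner pocket, on its floor, 5 mm above the bench, at x = +50 mm in the tray; axes as the tray's; 50 mm wide all along. The spanner's centre belongs above this point.
- brush_centre (a point): Middle of the flat paint brush, 7 mm above its underside. 52 x 207 x 14 mm, 70 g, rigid: brown bristles (-y), metal ferrule, wooden handle (+y), z up. 52 mm wide and straight-sided from y = -104 to -22 mm, then tapering to 12 mm at y = +34 mm; handle 16 mm wide, 11 mm thick. Centre of mass at y = -36 mm: best gripped across the 52 mm near there, which falls in the finger channel.
- bristle_tip (a point): Outer end of the brush's bristles, 104 mm from brush_centre along the brush's -y; axes as the brush's.
- spanner_centre (a point): Middle of the grey steel spanner, 3 mm above its underside. 36 x 191 x 6 mm, 120 g, lying flat; y runs along it, open jaw (36 mm wide) at +y, ring (26 mm wide) at -y, z up. The straight shank is 12 to 14 mm wide from y = -59 to +47 mm and 6 mm thick; centre of mass at y = +5 mm.
- paint_brush: The same brush, with the origin on its underside, in its middle, 7 mm below brush_centre.
- spanner: The same spanner, with the origin on its underside, in its middle, 3 mm below spanner_centre.
- tape_measure: Yellow and black tape measure standing on the bench, 35 x 84 x 69 mm, loose; origin at the centre of its underside. To be left alone.
- wood_offcut: Brown offcut of wood, 45 x 140 x 32 mm, loose; origin at the centre of its underside. To be left alone.
- sanding_block: Brown sanding block, 60 x 100 x 31 mm, loose; origin at the centre of its underside. To be left alone.
Not all that is in view belongs to the job. There is more than one size of the spanner; the job needs the larger.

How it is judged:
At the end, for the whole second after the job is handed in: Both lie flat (0.06 rad), at rest, on their pocket's floor (3.5 mm), along it within 0.2 rad: the brush in the stepped pocket, bristles in the wide end, centre within 22 mm of the pocket's; the spanner in the straight pocket, either way round, centre within 30 mm (horizontal distance between brush_centre and brush_pocket below 0.022 m and z of brush_centre in the frame of tool_tray below 0.0155 m and angle between brush_centre's own z axis and vertical below 0.06 rad and angle between the y axis of each of brush_centre, spanner_centre and the y axis of tool_tray, either way round below 0.2 rad and y of bristle_tip in the frame of tool_tray below -0.06 m and linear speed of each of paint_brush, spanner below 0.02 m/s and horizontal distance between spanner_centre and spanner_pocket below 0.03 m and z of spanner_centre in the frame of tool_tray below 0.0115 m and angle between the z axis of spanner_centre and the z axis of tool_tray, either way round below 0.06 rad); the robot touches nothing.
It fails at once if the brush is dropped or thrown: it moves faster than 0.6 m/s with no finger on it (linear speed of paint_brush above 0.6 m/s and contact force between the fingers and paint_brush below 0.05 N).
It fails at once if the spanner is dropped or thrown: it moves faster than 0.6 m/s with no finger on it (linear speed of spanner above 0.6 m/s and contact force between the fingers and spanner below 0.05 N).
It fails at once if the tape measure is pushed more than 30 mm from where it lay (distance of tape_measure from where it was at the start of the episode above 0.03 m).
It fails at once if the wood offcut is pushed more than 30 mm from where it lay (distance of wood_offcut from where it was at the start of the episode above 0.03 m).
It fails at once if the sanding block is pushed more than 30 mm from where it lay (distance of sanding_block from where it was at the start of the episode above 0.03 m).
It also fails if it takes over 61 s, if anything falls off the work surface, if the arm or the gripper's body presses on something with over 40 N, if the wrist force passes 120 N, or if a joint passes its speed limit or range.

## Robot

A 7-joint arm with a two-finger parallel gripper is mounted at the origin on a cart in front of the work surface, level with it; the furniture and walls round the work are solid. World frame = base frame: x ahead of the robot, y to its left, z up, the work surface at z = 0. Lengths are in m, angles in rad, forces in N, time in s.
With the tool pointing down it reaches from about 0.35 to 0.9 m from the base axis. Payload 19.9 kg.
Tool frame: the origin (TCP) lies between the finger pads; the fingertips stand 19 mm ahead of it and the grasp point (between the pads) is the TCP; z points along the fingers, y is the line along which they close (so a half turn about z gives the same grasp; the last joint's range is limited). The gripper opens to 94 mm and grips with 3 to 60 N. Pads are 16 mm wide; open, the fingers measure 119 mm over their backs; the gripper's body (75 mm by 177 mm) begins 78 mm behind the grasp point.
Start: joints at [-1.385, 0.417, -0.01, 1.614, 0.005, 1.111, -0.053], TCP at [0.141, 0.609, 0.224] pointing down, gripper open.
Joint ranges: [-2.81, 2.81], [-0.39, 2.02], [-1.27, 1.25], [0.06, 2.57], [-1.19, 4.33], [0.19, 2], [-2.82, 2.82]. Speed limits (rad/s): [1.89, 1.89, 2.39, 2.39, 3.01, 3.01, 3.01].

## Interface

Orientations are given as a 3x3 rotation matrix whose columns are the frame's x, y, z axes.
In Python, from rig import robot gives the robot as it stands. Calls block until the motion is done:
- robot.move_ptp(position, orientation): joint-space move of the TCP to a pose.
- robot.move_linear(position, velocity=0.15, frame=None, threshold=None): straight line of the TCP; frame=None keeps the orientation; velocity is the mean speed in m/s. With threshold (N) it stops when the force on the tool has changed by that much, and returns True; else False.
- robot.goto_joints(angles): joint-space move.
- robot.gripper_to(opening): finger opening in m; the grip force is fixed at half the most; returns when the fingers have stopped.
- robot.pause(seconds).
- robot.ik(position, orientation): joint angles nearest the present ones, or None.
- robot.get_state(): the state.
- robot.grab_frame(name): name is "scene" or "top" or "wrist"; returns the picture (400x640x3 uint8, red, green, blue); there is no depth.
- robot.camera_info(name): a dict with "fx", "fy", "cx", "cy" (pixels), "rvec" (rotation vector, rad) and "tvec" (3), from world to camera coordinates, as OpenCV has them. Camera axes: x right, y down, z forward; pixel columns grow to the right and rows downward; lengths in m; the calibration is good to about 2 mm. A picture is of the moment at which its call begins: read the wrist's pose just before it. camera_info takes no time and is no camera call; for the wrist camera it gives the pose at the moment of the call.
A pose or a line that the arm cannot do raises robot.PlanningError and nothing moves.
- robot.sign_off(): hands the job in; it is judged then, once.
The state is a dict: "time": time; "qpos": joint angles; "joint_vel": joint speeds; "effort": joint torques, N m; "ee_pos": TCP position; "tool_rot": TCP orientation; "force": force on the tool from outside, world axes, zero at the start; "moment": the same for the moment, N m; "opening": finger opening in m; "grasp_force": force on a finger pad.
Only numpy, scipy, OpenCV 4.12 (cv2) and the standard library are available. Lean on these libraries where they do the work, as an engineer would, in place of code of your own. Each camera call takes 0.05 s, during which the arm holds its last target. There are 200 camera calls.

## Working session

There is one attempt and no reset: what is moved stays moved. The work goes in short steps, each a Python script; the robot and the scene stay as the last script left them, time stands still between calls to the robot, and variables do not carry over. Pictures are saved under pics/ and viewed, at most 10 in all, crops included, and the job is handed in when it is done.

```bash
mkdir -p pics; ls
python3 - <<'E'
from rig import robot
import cv2
for n in ["top","scene"]:
    cv2.imwrite(f"pics/{n}0.png",robot.grab_frame(n)[:,:,::-1]); print(n,robot.camera_info(n))
s=robot.get_state();print(s["time"],s["ee_pos"],s["tool_rot"],s["opening"])
E
```

```text
pics
top {'fx': 492.5993408961248, 'fy': 492.5993408961248, 'cx': 319.10872748570876, 'cy': 194.72519783514355, 'rvec': array([ 2.10834808, -2.15447861,  0.15795338]), 'tvec': array([0.02800557, 0.56209193, 1.16607728])}
scene {'fx': 366.4396143792555, 'fy': 366.4396143792555, 'cx': 315.9523777685851, 'cy': 202.67877708336957, 'rvec': array([ 2.08365248, -1.12752119,  0.46313649]), 'tvec': array([-0.30901123,  0.37485833,  0.52426363])}
0.1 [0.1404604  0.60868055 0.22388883] [[-9.74400740e-01  2.24818061e-01 -1.91905313e-04]
 [ 2.24818134e-01  9.74400113e-01 -1.10743069e-03]
 [-6.19778606e-05 -1.12222507e-03 -9.99999368e-01]] 0.09415601498876705
```

View pics/top0.png

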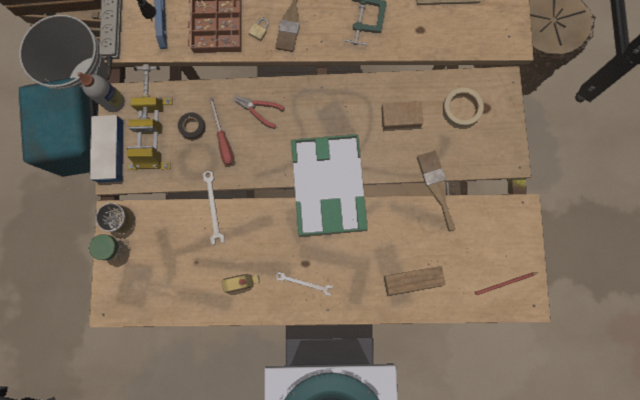

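View pics/scene0.png

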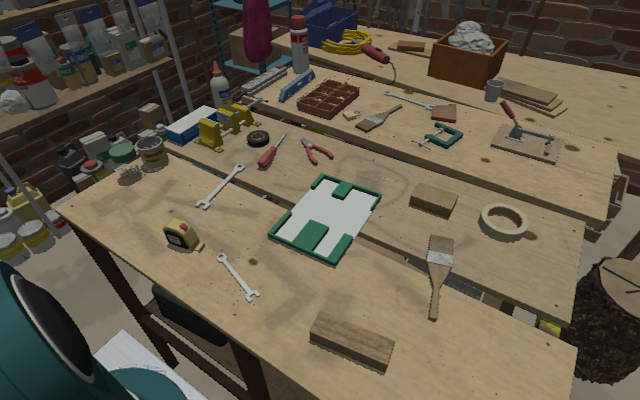

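Candidates:
- **Brush:** (437,185) in top, just right of the tray. The other brush, at (288,30), is far back on another bench, so I choose the first.
- **Spanner:** (213,208) is the large one, left of the tray. (303,284) is the small one and there is another on the back bench, so I choose the first.

The tray's right pocket is wide at the top of the image (332–358) and narrow at the bottom, so tray -y points up in the image.

```bash
cat > h.py <<'E'
import numpy as np, cv2
def cast(ci,uv,z):
    R=cv2.Rodrigues(np.array(ci["rvec"]))[0]; t=np.array(ci["tvec"]).ravel()
    K=np.array([[ci["fx"],0,ci["cx"]],[0,ci["fy"],ci["cy"]],[0,0,1]])
    uv=np.atleast_2d(np.float64(uv)); d=np.c_[uv,np.ones(len(uv))]@np.linalg.inv(K).T@R; c=-R.T@t
    return (c+d*((z-c[2])/d[:,2])[:,None])[:,:2]
def rect(xy):
    """minAreaRect in world metres: centre, (long,short), angle of long axis in xy (deg)"""
    (c,(w,h),a)=cv2.minAreaRect(np.float32(xy*1000))
    if w<h: w,h,a=h,w,a+90
    return np.array(c)/1000,(w,h),(a+90)%180-90
def biggest(m):
    cs,_=cv2.findContours(m.astype(np.uint8),cv2.RETR_EXTERNAL,cv2.CHAIN_APPROX_NONE)
    return max(cs,key=cv2.contourArea)[:,0,:]
def roi(m,x0,x1,y0,y1):
    o=np.zeros_like(m); o[y0:y1,x0:x1]=m[y0:y1,x0:x1]; return o
E
python3 - <<'E'
from rig import robot
from h import *
im=cv2.imread("pics/top0.png"); ci=robot.camera_info("top")
hsv=cv2.cvtColor(im,cv2.COLOR_BGR2HSV).astype(int); H,S,V=hsv[...,0],hsv[...,1],hsv[...,2]
g=(H>55)&(H<95)&(S>80); w=(S<40)&(V>130)
tray=roi(g|w,285,375,128,245); print("tray",rect(cast(ci,biggest(tray),.015)))
sp=roi((S<60)&(V>110),195,230,165,250); print("spanner",rect(cast(ci,biggest(sp),.006)))
for p in [(435,155),(450,228),(436,177),(213,208),(209,176),(217,239),(430,160)]: print(p,cast(ci,p,.008))
for p in [(436,190),(443,210),(430,163),(425,165),(415,170),(460,200),(436,178)]: print(p,hsv[p[1],p[0]])
big=cv2.resize(im[140:250,190:470],None,fx=2.8,fy=2.8,interpolation=cv2.INTER_CUBIC); cv2.imwrite("pics/crop0.png",big)
print(robot.camera_info("wrist"))
E
```

```text
tray (array([ 0.59314508, -0.00746298]), (232.71868896484375, 173.39613342285156), 3.3689775466918945)
spanner (array([0.54576282, 0.28644397]), (191.14840698242188, 36.40083694458008), 7.880380630493164)
(435, 155) [[ 0.66493155 -0.28262005]]
(450, 228) [[ 0.47695027 -0.30911121]]
(436, 177) [[ 0.60751668 -0.28182376]]
(213, 208) [[0.54073528 0.28577639]]
(209, 176) [[0.62367623 0.2972215 ]]
(217, 239) [[0.46204655 0.27460457]]
(430, 160) [[ 0.65212749 -0.26911992]]
(436, 190) [ 17  84 131]
(443, 210) [15 80 96]
(430, 163) [ 13  75 115]
(425, 165) [ 15  75 119]
(415, 170) [ 16  79 151]
(460, 200) [ 15  88 159]
(436, 178) [ 12  22 148]
{'fx': 283.25694286170335, 'fy': 283.25694286170335, 'cx': 316.36713641270757, 'cy': 197.5966639732884, 'rvec': array([-2.30629309, -1.83496951, -0.21955125]), 'tvec': array([-0.62411932, -0.02404424,  0.39002789])}
```

View pics/crop0.png

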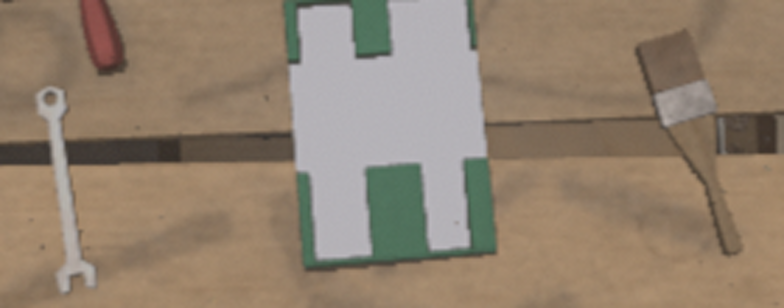

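The crop shows a single brush, with bristles at about (670,60) and the handle end at (733,248). The spanner has its ring at (50,98) and jaw at (77,275), and it measures 191 x 36 mm, so it is the larger one. Next, closer wrist views on the way across.

```bash
cat >> h.py <<'E'
def rot(deg):
    a=np.radians(deg); c,s=np.cos(a),np.sin(a)
    return np.array([[-c,-s,0],[-s,c,0],[0,0,-1.]])
E
python3 - <<'E'
from rig import robot
from h import *
import pickle
d={}
for n,p,a in [("sp",(.52,.286,.28),8),("tray",(.55,-.007,.30),4),("br",(.54,-.285,.26),10)]:
    robot.move_ptp(np.array(p),rot(a))
    robot.pause(.2); d[n]=robot.camera_info("wrist"); im=robot.grab_frame("wrist")[:,:,::-1]; cv2.imwrite(f"pics/w_{n}.png",im)
    print(n,robot.get_state()["time"])
pickle.dump(d,open("ci.pkl","wb"))
a=[cv2.imread(f"pics/w_{n}.png") for n in ("sp","tray","br")]
cv2.imwrite("pics/mont.png",cv2.resize(np.vstack([np.hstack(a[:2]),np.hstack([a[2],a[2]*0])]),(800,500),interpolation=cv2.INTER_AREA))
E
```

```text
sp 2.175
tray 3.5583
br 4.8917
```

View pics/mont.png

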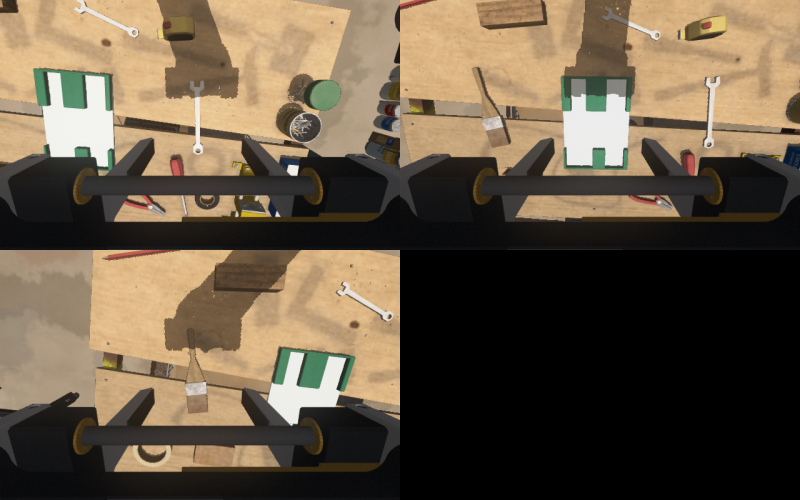

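The montage shows the spanner (first tile) at about (315,128)–(320,248) in full-resolution pixels. The tray is complete in the second tile, at about (960..1010, 120..270) / 1.6. The brush is in the third tile, with bristles at (197,405) and handle at (190,335). Next, measurements at full resolution.

Run:
```python
from h import *
import pickle
d=pickle.load(open("ci.pkl","rb"))
def load(n):
    im=cv2.imread(f"pics/w_{n}.png"); h=cv2.cvtColor(im,cv2.COLOR_BGR2HSV).astype(int); return im,h[...,0],h[...,1],h[...,2]
im,H,S,V=load("tray")
m=roi(((H>55)&(H<95)&(S>80)&(V>25))|((S<40)&(V>100)),245,375,105,280)
c=biggest(m); print("tray",rect(cast(d["tray"],c,.016)),c.min(0),c.max(0))
for a,(x0,x1,y0,y1) in {"sp":(295,340,120,255),"tray":(470,540,110,250)}.items():
    im,H,S,V=load(a); m=roi((S<55)&(V>70),x0,x1,y0,y1); c=biggest(m); print("spanner",a,rect(cast(d[a],c,.006)),c.min(0),c.max(0))
im,H,S,V=load("br")
m=roi((S<50)&(V>100),285,345,200,250); c=biggest(m); print("ferrule",rect(cast(d["br"],c,.014)),c.min(0),c.max(0))
a=cv2.resize(im[115:275,270:350],None,fx=3.7,fy=3.7,interpolation=cv2.INTER_CUBIC)
im2=load("tray")[0][100:260,110:190]
b=cv2.resize(im2,None,fx=3.7,fy=3.7,interpolation=cv2.INTER_CUBIC)
cv2.imwrite("pics/bc.png",cv2.convertScaleAbs(np.hstack([a,b]),alpha=1.4))
```

```text
tray (array([ 0.5951181 , -0.00768699]), (245.77947998046875, 171.54986572265625), 3.492542266845703) [258 122] [368 270]
spanner sp (array([0.54574036, 0.28747711]), (189.13389587402344, 34.62497329711914), 8.060617446899414) [303 129] [326 247]
spanner tray (array([0.5452337 , 0.29021408]), (189.70883178710938, 35.85812759399414), 10.426370620727539) [485 122] [511 237]
ferrule (array([ 0.60784875, -0.27672208]), (50.954524993896484, 31.466751098632812), -74.95230007171631) [296 211] [330 232]
```

View pics/bc.png

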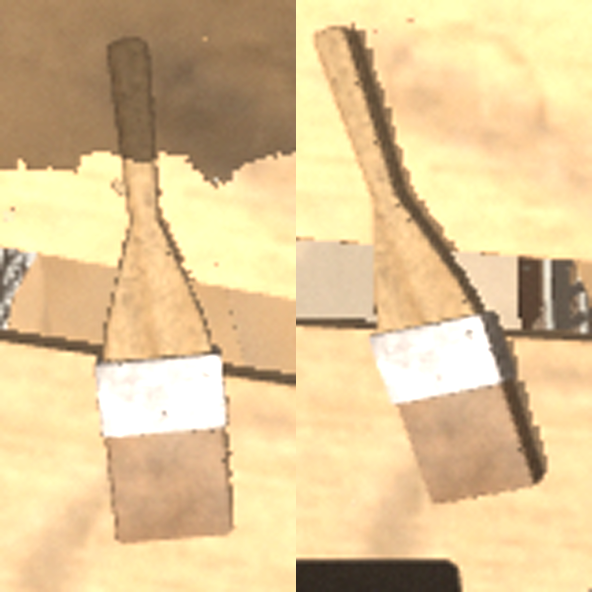

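The crop's left half shows the brush clearly: handle-end midpoint (128,38) and bristle-end midpoint (174,538), which are px (304.6,125.3) and (317,260.4). I'll compute the grasp and take the brush.

```bash
cat >> h.py <<'E'
TRAY=np.array([.5951,-.0077]); TA=3.5          # tray centre; angle of its -y axis from world x
def tray_pt(x,y):
    a=np.radians(TA); ey=-np.array([np.cos(a),np.sin(a)]); ex=np.array([-np.sin(a),np.cos(a)])
    return TRAY+x*ex+y*ey
E
python3 - <<'E'
from h import *
from rig import robot
import pickle
d=pickle.load(open("ci.pkl","rb"))
hb=cast(d["br"],(304.6,125.3),.008)[0]; bb=cast(d["br"],(317,260.4),.010)[0]
v=bb-hb; L=np.linalg.norm(v); v/=L; ang=np.degrees(np.arctan2(v[1],v[0])); c=(hb+bb)/2
print("brush",c,L,ang); assert .195<L<.22 and abs(ang-14)<5
g=c+v*.036; print("grasp",g, "tray target", tray_pt(-.045,-.036))
R=rot(ang)
robot.move_ptp(np.r_[g,.10],R)
print("touch",robot.move_linear(np.r_[g,.0225],velocity=.06,threshold=8),robot.get_state()["ee_pos"])
robot.gripper_to(0.0)
s=robot.get_state(); print(s["time"],s["opening"],s["grasp_force"],s["ee_pos"],s["force"])
if s["opening"]>.045:
    robot.move_linear(np.r_[g,.09],velocity=.07)
    s=robot.get_state(); print(s["time"],s["opening"],s["grasp_force"],s["force"],s["moment"])
    ci=robot.camera_info("wrist"); pickle.dump(ci,open("ci2.pkl","wb"))
cv2.imwrite("pics/held.png",robot.grab_frame("wrist")[:,:,::-1]); cv2.imwrite("pics/heldtop.png",robot.grab_frame("scene")[:,:,::-1])
a=cv2.imread("pics/held.png"); b=cv2.imread("pics/heldtop.png")
cv2.imwrite("pics/m2.png",cv2.resize(np.hstack([a,b]),(800,250),interpolation=cv2.INTER_AREA))
E
```

```text
brush [ 0.57129248 -0.28617747] 0.207429434183378 14.981479628052542
grasp [ 0.60606882 -0.27687122] tray target [ 0.63378004 -0.05041832]
touch False [ 0.6062802  -0.27698162  0.02289661]
7.7833 0.051532793419489346 29.999107718467712 [ 0.60606955 -0.27687741  0.02251677] [ 0.39748181 -0.38368633  0.33612862]
8.9 0.051824043161901395 29.99914973974228 [ 1.03143595 -0.3189438  -0.86646   ] [ 0.06891908  0.06381414 -0.01470894]
```

View pics/m2.png

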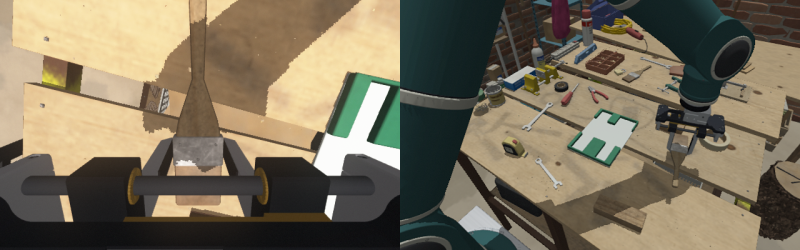

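The brush is held squarely across the ferrule and level. The wrist tile shows the handle straight along the tool axis, at (200,60). Next, place it.

Run:
```python
from h import *
from rig import robot
t=tray_pt(-.045,-.036)
robot.move_linear(np.r_[t,.09],velocity=.15,frame=rot(TA))
robot.move_linear(np.r_[t,.035],velocity=.08)
hit=robot.move_linear(np.r_[t,.0268],velocity=.02,threshold=4)
s=robot.get_state(); print(hit,s["time"],s["ee_pos"],s["opening"],s["force"])
robot.gripper_to(.068); robot.pause(.2)
robot.move_linear(np.r_[t,.10],velocity=.1)
# spanner
c=np.array([.5457,.2878]); a=np.radians(8); g=c+0*np.array([np.cos(a),np.sin(a)])
robot.move_ptp(np.r_[g,.18],rot(8)); robot.gripper_to(.05)
robot.move_linear(np.r_[g,.09],velocity=.15); ci=robot.camera_info("wrist")
im=robot.grab_frame("wrist")[:,:,::-1]; cv2.imwrite("pics/sp2.png",im)
top=robot.grab_frame("top")[:,:,::-1]; cv2.imwrite("pics/top2.png",top)
cv2.imwrite("pics/m3.png",np.hstack([cv2.resize(im,(480,300)),cv2.resize(top[120:250,280:380],(231,300),interpolation=cv2.INTER_CUBIC)]))
print(robot.get_state()["time"])
```

```text
True 11.925 [ 0.63385136 -0.05031537  0.02728326] 0.0514940790397635 [-0.89976052 -0.18980979  8.25361734]
16.1833
```

View pics/m3.png

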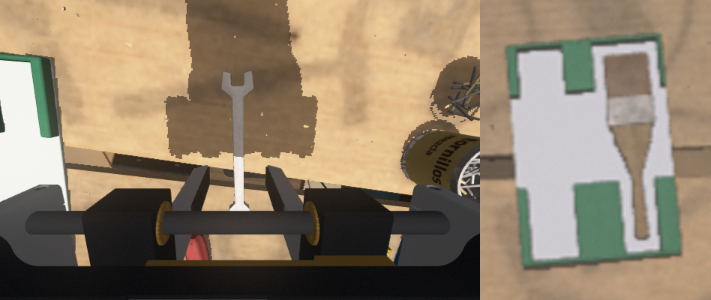

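The right tile shows the brush lying in its pocket, with bristles at (627,75) in the wide end and the handle at (641,215) in the narrow end. The left tile shows the spanner at (238,150), midway between the fingers. Next, grasp and place the spanner.

Run:
```python
from h import *
from rig import robot
g=np.array([.5457,.2878])
hit=robot.move_linear(np.r_[g,.0208],velocity=.05,threshold=6)
robot.gripper_to(0.0); s=robot.get_state(); z=s["ee_pos"][2]; print(hit,s["time"],s["opening"],s["grasp_force"],s["ee_pos"],s["force"])
if s["opening"]>.009:
    robot.move_linear(np.r_[g,.08],velocity=.07); s=robot.get_state(); print(s["opening"],s["grasp_force"],s["moment"])
    t=tray_pt(.05,0)
    robot.move_linear(np.r_[t,.08],velocity=.15,frame=rot(TA))
    robot.move_linear(np.r_[t,z+.012],velocity=.08)
    cv2.imwrite("pics/scene3.png",robot.grab_frame("scene")[:,:,::-1]); 
im=robot.grab_frame("wrist")[:,:,::-1]; cv2.imwrite("pics/w3.png",im)
b=cv2.imread("pics/scene3.png")
cv2.imwrite("pics/m4.png",np.hstack([cv2.resize(im,(480,300)),cv2.resize(b[160:300,240:390],(320,300),interpolation=cv2.INTER_CUBIC)]))
print(robot.get_state()["time"],robot.get_state()["opening"])
```

```text
False 18.4 0.011764883285867772 29.993424243293703 [0.54567461 0.28788559 0.02081987] [-0.14024439  0.35362948  0.48170137]
0.01208317441409032 29.99151742667891 [-0.05792048 -0.05659274 -0.02525742]
22.05 0.012261520548708597
```

View pics/m4.png

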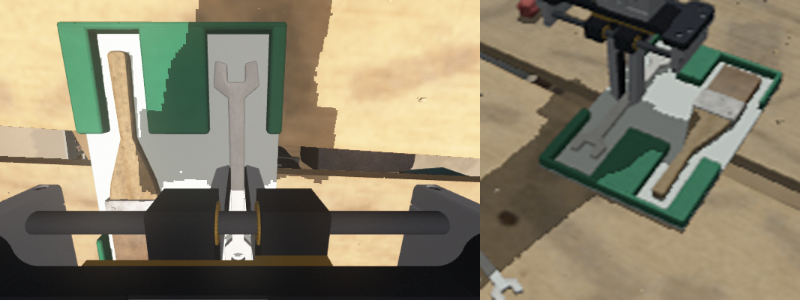

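The spanner's jaw at (237,80) sits centred in its pocket, and the brush lies undisturbed. Next, lower and release the spanner.

Run:
```python
from h import *
from rig import robot
t=tray_pt(.05,0)
hit=robot.move_linear(np.r_[t,.0255],velocity=.02,threshold=4)
s=robot.get_state(); print(hit,s["time"],s["ee_pos"],s["opening"],s["force"])
robot.gripper_to(.035); robot.pause(.2)
robot.move_linear(np.r_[t,.12],velocity=.08)
robot.move_ptp(np.array([.5,.25,.30]),rot(TA)); robot.pause(.3)
top=robot.grab_frame("top")[:,:,::-1]; cv2.imwrite("pics/top4.png",top)
ci=robot.camera_info("wrist"); w=robot.grab_frame("wrist")[:,:,::-1]
cv2.imwrite("pics/m5.png",np.hstack([cv2.resize(top[120:250,280:380],(308,400),interpolation=cv2.INTER_CUBIC),cv2.resize(w,(480,300))[:,:].copy() if 0 else cv2.copyMakeBorder(cv2.resize(w,(480,300)),0,100,0,0,cv2.BORDER_CONSTANT)]))
print(robot.get_state()["time"])
```

```text
True 22.4417 [0.5920717  0.04227857 0.02571151] 0.011980998270256107 [-1.22972535  0.86140788  7.09356867]
26.0583
```

View pics/m5.png

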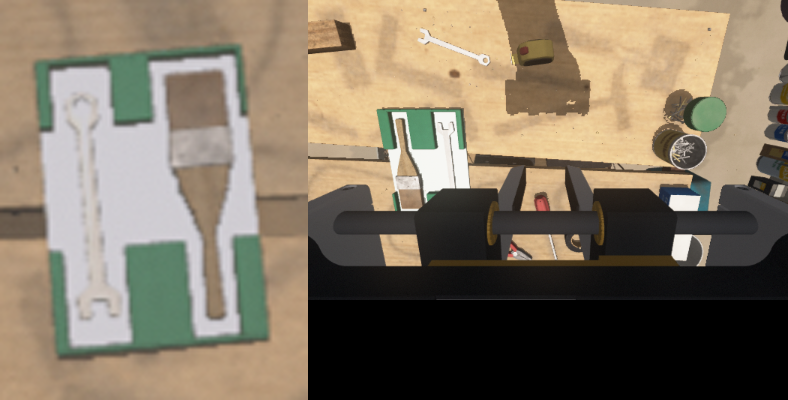

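The left tile shows both tools in their pockets: the spanner at (88,210), and the brush at (205,190) with its bristles in the wide end. Both touched down at the expected floor height, so I'm handing in.

```bash
python3 -c "
from rig import robot
print(robot.sign_off())"
```

```text
the job is handed in; nothing more can be done
None
```

The brush and the larger spanner are each in their own pocket, with the bristles in the wide end. I handed the job in at about 26 s of the 61 s limit; the sign-off returned no verdict.

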